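# Load a test cassette into the reader's corner pocket and start the read

### The job

With your fingertips, without picking it up, slide the test cassette lying on the reader's deck square against the metal back rail, then push it along the rail into the corner pocket, past the leaf spring, until its leading end is fully home against the end stop. Only then press the green start button all the way down and let go, leaving the cassette seated and everything else undisturbed.

Things in the scene. Friction and masses are not known exactly. Their poses are not given: they have to be found in the camera images.
- reader: desktop cassette reader, fixed. Origin: centre of its underside on the table; x away from the robot across the reader, y along its back rail toward the pocket, z up. Dark grey loading deck, top 20 mm above the table, x -88 to +30, y -158 to +158 mm. White housing behind the rail, x +45 to +123, top 52 mm above the table. Block holding the leaf spring: x -25 to -7, y +28 to +48, 10 mm above the deck
- rail_face (a point): point at the foot of the back rail's front face, on the deck, at reader x +30, y -60 mm. Straight aluminium rail along y over the whole deck, 12 mm thick, 6 mm high above the deck; the cassette lies against this face
- read_head (a point): middle of the lower front edge of the white read head that overhangs the end of the pocket, at reader x -13, y +133 mm, 39 mm above the table. It covers reader y +107 to +159 mm from here back to the housing, and is 24 mm thick (top 63 mm above the table); the cassette passes under it, keep the fingers out
- cassette: the white test cassette with a blue end, a flat slab 31 x 100 x 5 mm, about 20 g, lying on the reader's deck with its long side roughly along the rail (up to 0.35 rad askew). Origin: centre of its underside; y along its length, x across, z up. Either end may lead
- pocket (a point): where the cassette's origin lies when fully home: on the deck, reader x +14.3, y +94.5 mm; axes as the reader's. The pocket is the corner between the rail and an aluminium end stop, 6 mm high, whose face is 50.5 mm beyond this point along +y. A cassette that is home has its trailing end 50 mm back from here, in the open, clear of the read head
- spring (a joint): steel leaf spring opposite the rail, a 10 mm high strip hinged at reader x -8, y +42 mm, leaning in toward the stop, its tip at y +94 leaving 28 mm to the rail. 0 = free, positive = bent away from the rail; a seated cassette bends it to about 0.06 rad. It yields to the cassette's leading corner (about 1 to 2 N) and holds it against the rail; needs no handling
- start (a joint): travel of the green start button, m: 0 = up, 0.005 = fully down; spring return, 5 N fully down
- start_top (a point): centre of the top face of the green start button, 26 mm across, on the reader's housing at reader x +84, y -70 mm; it is pressed straight down 5 mm
- spare_cassette: another cassette, 31 x 100 x 5 mm, lying on the table left of the reader; to be left alone. Origin: centre of its underside
- open_cup: open clear specimen cup, 63 mm across, 57 mm high, on the table left of the reader; leave alone. Origin: centre of its underside, z up
- sealed_cup: specimen cup with yellow lid, 68 mm across, 62 mm high, on the table right of the reader; leave alone. Origin: centre of its underside
- timer: white bench timer, 66 x 66 x 18 mm, on the table right of the reader; leave alone. Origin: centre of its underside
- pen: white ball pen, 145 mm long, 9 mm high, on the table in front of the reader's deck; leave alone. Origin: its middle, at the underside
Things that resemble listed ones, but are neither listed nor needed, are in the scene too. Leave any brown or red look-alike of the cassette alone.

How it is judged:
On the way, in this order (a step that is already met when the one before it is completed fails the run):
1. the cassette lies square against the back rail (within 2.5 mm and 0.04 rad), still short of the pocket by at least 60 mm (x of cassette in the frame of pocket above -0.0025 m and y of cassette in the frame of pocket below -0.06 m and angle between the y axis of cassette and the y axis of pocket, either way round below 0.04 rad), for 0.1 s.
2. the cassette is home in the pocket: against the end stop (3 mm) and the rail (2 mm), held by the bent spring (x of cassette in the frame of pocket between -0.002 and 0.003 m and y of cassette in the frame of pocket between -0.003 and 0.003 m and angle between the y axis of cassette and the y axis of pocket, either way round below 0.04 rad and value of joint spring above 0.03 rad), for 0.2 s.
3. the start button is pressed fully down (x of cassette in the frame of pocket between -0.002 and 0.003 m and y of cassette in the frame of pocket between -0.003 and 0.003 m and angle between the y axis of cassette and the y axis of pocket, either way round below 0.04 rad and value of joint start above 0.004 m), for 0.05 s.
At the end, for the whole second after the job is handed in: The cassette lies flat and at rest in the corner pocket, within 3 mm of the end stop and 2 mm of the rail and within 0.04 rad of square, with the leaf spring bent against it; the start button has been pressed fully and is up again (all of step 2 and value of joint start below 0.001 m and z of cassette in the frame of pocket below 0.002 m and linear speed of cassette below 0.01 m/s); the robot touches nothing.
It fails at once if the cassette is lifted more than 6 mm off the deck, carried or tipped up (z of cassette in the frame of pocket above 0.006 m or angle between cassette's own z axis and vertical above 0.2 rad).
It fails at once if the start button is pressed before the cassette is home (value of joint start above 0.003 m and y of cassette in the frame of pocket below -0.006 m).
It fails at once if a bystander is pushed more than 15 mm, or a cup tipped (distance of any of spare_cassette, open_cup, sealed_cup, timer, pen from where it was at the start of the episode above 0.015 m or angle between any of open_cup, sealed_cup's own z axis and vertical above 0.3 rad).
It also fails if it takes over 54 s, if anything falls off the work surface, if the arm or the gripper's body presses on something with over 40 N, if the wrist force passes 120 N, or if a joint passes its speed limit or range.

### The arm

A 6-joint arm with a two-finger parallel gripper is mounted at the origin on the work surface; the furniture and walls round the work are solid. World frame = base frame: x ahead of the robot, y to its left, z up, the work surface at z = 0. Lengths are in m, angles in rad, forces in N, time in s.
With the tool pointing down it reaches from about 0.35 to 0.85 m from the base axis. Payload 8.1 kg.
Tool frame: the origin (TCP) lies at the very end of the fingers, on their centre line; the grasp point (between the pads) lies robot.hold_point_z behind it (robot.hold_point_z is the distance from the TCP to the grasp point, in m); z points along the fingers, y is the direction in which the jaws open and shut (so a half turn about z gives the same grasp; the last joint's range is limited). The gripper opens to 93 mm and grips with 3 to 60 N. Pads are 15 mm wide; open, the fingers measure 128 mm over their backs; the gripper's body (75 mm by 188 mm) begins 65 mm behind the grasp point.
Start: joints at [-1.352, 0.13, 1.488, -0, 1.523, -0.085], TCP at [0.18, -0.573, 0.219] pointing down, gripper open.
Joint ranges: [-2.96, 2.96], [-0.89, 2.26], [0.02, 2.5], [-1.34, 4.48], [0, 2.73], [-2.66, 2.66]. Speed limits (rad/s): [2.39, 2.39, 2.79, 3.14, 3.14, 3.14].

### API

Orientations are given as a rotation vector (axis times angle).
In Python, from plant import robot, cams gives the robot as it stands. The module is installed in compiled form; this text tells all that it offers.
- The arm moves only by the tool step_arm, never from a script. Its argument "deltas" is a list of rows, each an object with "offset": the shift along the tool's x, y, z in cm, a list of three; "roll": the turn about the tool's z in rad. In form: [{"offset": [x, y, z], "roll": roll}, ...]. A call has 1 to 12 rows; each row shifts and turns the commanded pose from where the row before left it, along the tool's axes as they then stand; what a row does not reach is not made up. A row lasts 1/8 s, in which the tool goes at most 62.5 mm and 10.7 degrees, less where a joint would pass 70% of its speed; a pose out of reach is approached as far as the arm can. A call with a gripper value outside its range is refused whole. "fingers" is the finger opening in cm, from 0 to 9.3, set as the call begins (left out, the last holds). The fingers move at their own pace and stop on an object; "grip_force" is the grip in N (left out, the last holds). Time passes only in rows, so rows that do not move let the fingers close. It gives the time, the measured TCP pose, the force and the opening at its end, in the units of the state.
- robot.read_state(): the state, without advancing time (a new reading comes with each control period).
- cams.read_camera(name): name is "scene" or "top"; returns a dict with "pixels" (400x640x3 uint8, red, green, blue), "fx", "fy", "cx", "cy" (pixels), "extrinsics" (4x4, takes a point from world to camera coordinates). Camera axes: x right, y down, z forward; pixel columns grow to the right and rows downward; lengths in m; the calibration is good to about 2 mm. A picture is of the moment at which its call begins. There is no depth.
- robot.close_job(): hands the job in, once; it reports no verdict.
Trained networks look in a picture, given as the dict that the camera call returned (one of the last four; its "shot" number tells which), for a name from the list of things; names that differ only in an ending like _2 or _b are one class to them, and where a whole thing is asked for, a point or a joint stands for the part that bears it (a point fixed in the world has none). Each returns a list of dicts, best first, with "score" (0 to 1); they miss things now and then, are a little off and sometimes report something else, mostly with a low value. They report only what shows in the picture. A call takes as long as a camera call. They do not tell look-alikes from the thing itself.
- cams.boxes_of(picture, thing): "xy" ([column, row] in pixels, amid what is visible of it).
- cams.silhouettes(picture, thing): "mask" (400x640 bool, what is visible of it) and "xy" ([column, row] in pixels, amid what is visible of it).
- cams.pinpoint(picture, thing): "xy" ([column, row] in pixels: a listed point, or the origin of a listed thing).
The state is a dict: "t": time; "q": joint angles; "dq": joint speeds; "joint_torque": joint torques, N m; "tool_pos": TCP position; "orientation": TCP orientation; "force": force on the tool from outside, world axes, zero at the start; "wrist_torque": the same for the moment, N m; "opening": finger opening in m.
Only numpy, scipy, OpenCV 4.12 (cv2) and the standard library are available. Lean on these libraries where they do the work, as an engineer would, in place of code of your own. Each camera call takes 0.05 s, during which the arm holds its last target. There are 200 camera calls.

## Working session

There is one attempt and no reset: what is moved stays moved. The work goes in short steps, Python scripts to look and compute and a tool call to move; the robot and the scene stay as the last step left them, time stands still between calls to the robot, and variables do not carry over. Pictures are saved under pics/ and viewed, about 8 in all and at most 12, crops included, and the job is handed in when it is done.

Besides the shell and the picture viewer there is one more tool, called after "Call:" by a JSON object that holds its "api" and its "payload". step_arm: Moves the arm, as the interface text tells. Its arguments: {"type":"object","properties":{"deltas":{"type":"array"},"fingers":{"type":"number"},"grip_force":{"type":"number"}},"required":["deltas"]}

```bash
mkdir -p pics; cat > h.py <<'E'
import numpy as np, cv2
from plant import robot, cams
def ray(p,xy):
    E=p["extrinsics"];R=E[:3,:3];t=E[:3,3]
    return -R.T@t, R.T@np.array([(xy[0]-p["cx"])/p["fx"],(xy[1]-p["cy"])/p["fy"],1])
def onz(p,xy,z):
    o,d=ray(p,xy);return o+d*(z-o[2])/d[2]
def px(p,X):
    c=p["extrinsics"]@np.append(X,1);return np.array([c[0]/c[2]*p["fx"]+p["cx"],c[1]/c[2]*p["fy"]+p["cy"]])
def save(p,n,crop=None,s=1):
    im=p["pixels"][:,:,::-1]
    if crop: im=im[crop[1]:crop[3],crop[0]:crop[2]]
    cv2.imwrite("pics/"+n,cv2.resize(im,None,fx=s,fy=s,interpolation=cv2.INTER_CUBIC))
E
python3 - <<'E'
from h import *
st=robot.read_state();print(st,robot.hold_point_z)
for n in("top","scene"):
    p=cams.read_camera(n);save(p,n+"0.png")
    print(n,p["fx"],p["extrinsics"].round(3).tolist())
    Z=dict(reader=0,rail_face=.02,read_head=.039,cassette=.02,pocket=.02,start_top=None)
    for k in ["reader","rail_face","read_head","cassette","pocket","start_top","spare_cassette","pen"]:
        for r in cams.pinpoint(p,k)[:3]:
            z={"rail_face":.02,"read_head":.039,"cassette":.02,"pocket":.02,"start_top":.057}.get(k,0)
            print(k,np.round(r["xy"],1),round(r["score"],2),onz(p,r["xy"],z).round(4))
E
```

```text
{'t': 0.0, 'q': array([-1.35239408e+00,  1.31174201e-01,  1.48929007e+00, -4.54864900e-06,
        1.52300322e+00, -8.53827131e-02]), 'dq': array([ 2.22683768e-04,  6.17668475e-04, -7.74703946e-05, -7.80087329e-04,
        1.28698672e-03,  7.71785521e-04]), 'joint_torque': array([ 1.98099051e-04, -5.59850049e+01, -4.91750872e+01,  7.66023318e-02,
        3.51210753e-02, -1.23903587e-04]), 'tool_pos': array([ 0.17938379, -0.57194887,  0.21757375]), 'orientation': array([-3.10357301e+00, -4.75068874e-01,  2.02726289e-04]), 'force': array([0.33248695, 0.56862166, 0.38626504]), 'wrist_torque': array([-0.01568284,  0.00080132, -0.05005485]), 'opening': 0.09306121088773299} 0.0188
top 365.452798954318 [[0.016, -1.0, 0.007, 0.006], [-0.995, -0.017, -0.093, 0.463], [0.093, -0.005, -0.996, 0.876], [0.0, 0.0, 0.0, 1.0]]
reader [343.5 176.9] 0.87 [ 0.5279 -0.0519  0.    ]
reader [306.5 166.4] 0.17 [0.5532 0.0423 0.    ]
rail_face [372.5 172.1] 0.73 [ 0.5379 -0.1222  0.02  ]
rail_face [374.1 199.8] 0.62 [ 0.4689 -0.1263  0.02  ]
read_head [289.8 169.2] 0.73 [0.5382 0.0816 0.039 ]
cassette [374.1
[... 367 characters left out ...]
te [249.7 170. ] 0.33 [0.5415 0.1859 0.    ]
pen [311.1 232.6] 0.65 [0.3861 0.0277 0.    ]
scene 495.30640869641957 [[-0.76, -0.65, -0.024, 0.393], [-0.281, 0.361, -0.889, 0.181], [0.586, -0.669, -0.456, 0.852], [0.0, 0.0, 0.0, 1.0]]
reader [330.3 211.3] 0.63 [ 0.5021 -0.0273  0.    ]
rail_face [338.5 183.7] 0.56 [ 0.5543 -0.1243  0.02  ]
cassette [347.2 278.3] 0.78 [0.2947 0.1777 0.02  ]
cassette [363.5 191.2] 0.74 [ 0.4796 -0.1282  0.02  ]
pocket [295.  208.3] 0.93 [0.5518 0.0398 0.02  ]
pocket [288.2 211.5] 0.36 [0.5536 0.0606 0.02  ]
start_top [333.8 159.2] 0.41 [ 0.6084 -0.1729  0.057 ]
spare_cassette [272.4 268. ] 0.71 [0.4453 0.2205 0.    ]
pen [351.9 235.6] 0.7 [0.3966 0.0284 0.    ]
```

```bash
python3 - <<'E'
from h import *
p=cams.read_camera("top");save(p,"c1.png",(215,120,425,250),3.8)
for r in cams.silhouettes(p,"cassette")[:2]:
    c,w,a=cv2.minAreaRect(np.argwhere(r["mask"])[:,::-1].astype(np.float32));b=cv2.boxPoints((c,w,a))
    print(r["score"],c,w,[onz(p,x,.025).round(4) for x in b])
E
```

```text
0.74 (374.3323669433594, 197.81304931640625) (39.82818603515625, 11.940752983093262) [array([ 0.4715, -0.0751,  0.025 ]), array([ 0.5001, -0.0828,  0.025 ]), array([ 0.4751, -0.1771,  0.025 ]), array([ 0.4467, -0.1691,  0.025 ])]
0.73 (254.2567596435547, 266.95947265625) (39.94895553588867, 12.329923629760742) [array([0.294, 0.212, 0.025]), array([0.323 , 0.2082, 0.025 ]), array([0.3089, 0.113 , 0.025 ]), array([0.28  , 0.1171, 0.025 ])]
```

View pics/top0.png

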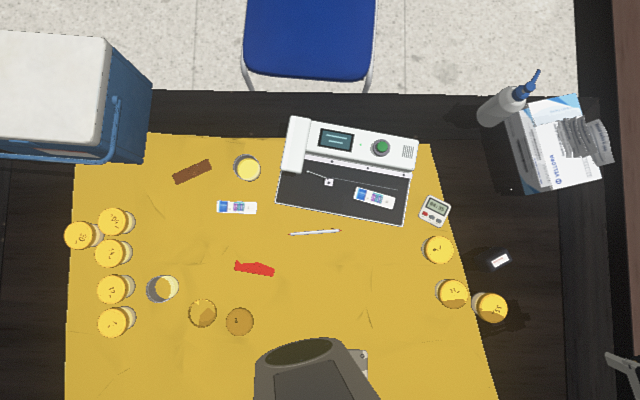

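View pics/c1.png

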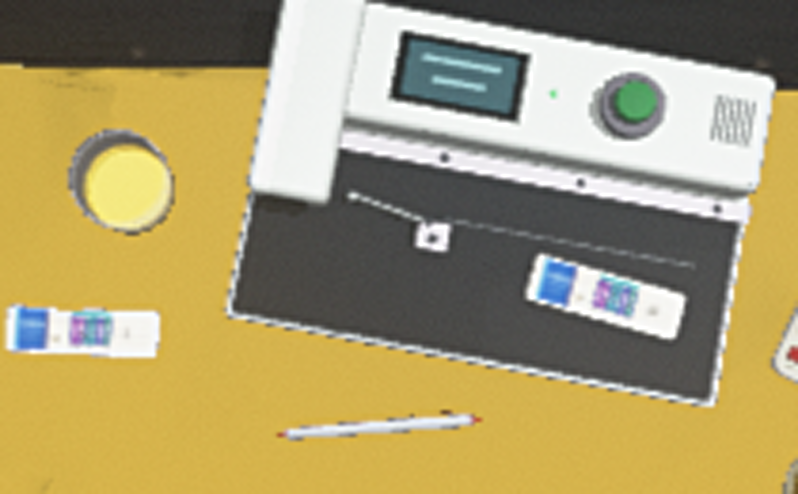

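View pics/scene0.png

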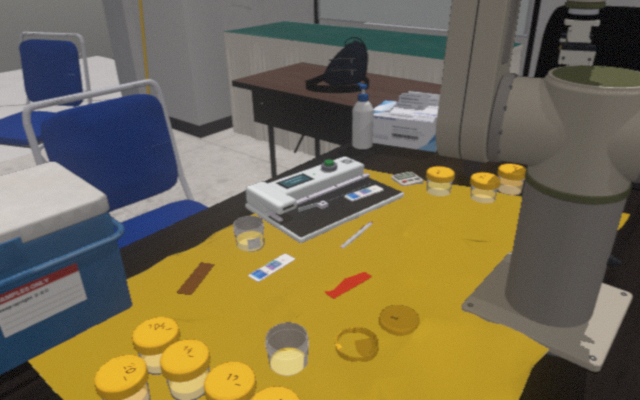

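The cassette on the deck is at (374,198) in the top image, white with its blue end leading. The similar ones are the spare on the table at (236,207), the red one at (254,268) and the brown one at (191,171). Only the first lies on the reader's deck, and the crop confirms it. Next I fit the reader pose from its corners.

```bash
python3 - <<'E'
from h import *
from scipy.optimize import least_squares
p=cams.read_camera("top")
obs=[((-88,158,20),(231,316)),((-88,-158,20),(715,402)),((123,-158,52),(775,75)),((-13,159,63),(252,190)),((-13,107,63),(328,202)),((-16,38,30),(432,238))]
P=np.array([o[0] for o in obs])/1e3;U=np.array([o[1] for o in obs])/3.8+[215,120]-.4
pin=[((14.3,94.5,20),(308.2,166.1)),((-13,133,39),(289.8,169.2)),((0,0,0),(343.5,176.9))]
P=np.vstack([P,np.array([o[0] for o in pin])/1e3]);U=np.vstack([U,[o[1] for o in pin]])
def W(v,X):
    c,s=np.cos(v[2]),np.sin(v[2]);X=np.atleast_2d(X);return np.c_[v[0]+c*X[:,0]-s*X[:,1],v[1]+s*X[:,0]+c*X[:,1],X[:,2]]
f=lambda v:(np.array([px(p,x) for x in W(v,P)])-U).ravel()
r=least_squares(f,[.53,-.05,-.2],loss="soft_l1");v=r.x;print("reader",v);print(f(v).reshape(-1,2).round(1).tolist())
np.save("reader.npy",v)
a=v[2];c,s=np.cos(a),np.sin(a);R=np.array([[c,-s],[s,c]])
for b in [(.4715,-.0751),(.5001,-.0828),(.4751,-.1771),(.4467,-.1691)]: print("cas corner in reader",((np.array(b)-v[:2])@R).round(4))
print("start px",px(p,W(v,[.084,-.07,.057])[0]),"start",W(v,[.084,-.07,.057]))
for r in cams.pinpoint(p,"start_top")[:1]: print(r)
for n,q in dict(side_pre=(-.035,-.08,.03)).items(): print(n,W(v,q))
from scipy.spatial.transform import Rotation as T
s=robot.read_state();M=T.from_rotvec(s["orientation"]).as_matrix();print(s["tool_pos"],M.round(3).tolist(),"reader yaw",a)
for k in("open_cup","sealed_cup","timer"):
  print(k,[(np.round(r["xy"]),onz(p,r["xy"],0).round(3)) for r in cams.pinpoint(p,k)[:2]])
E
```

```text
reader [ 0.52032394 -0.05348687 -0.164685  ]
[[-0.1, -0.8], [-0.7, -0.2], [0.5, -0.6], [-2.0, -0.5], [-0.3, 0.3], [0.4, -0.6], [0.1, 0.1], [0.7, 3.6], [0.6, 3.0]]
cas corner in reader [-0.0446 -0.0293]
cas corner in reader [-0.0151 -0.0322]
cas corner in reader [-0.0243 -0.1294]
cas corner in reader [-0.0537 -0.1261]
start px [380.85585774 147.32141872] start [[ 0.59171151 -0.13631087  0.057     ]]
{'xy': [381.4, 148.7], 'score': 0.62}
side_pre [[ 0.47268216 -0.12666652  0.03      ]]
[ 0.17952896 -0.57252675  0.21862953] [[0.954, 0.299, 0.0], [0.299, -0.954, -0.0], [0.0, 0.0, -1.0]] reader yaw -0.16468500319862078
open_cup [(array([250., 169.]), array([0.543, 0.184, 0.   ])), (array([387., 148.]), array([ 0.605, -0.162,  0.   ]))]
sealed_cup [(array([433., 251.]), array([ 0.344, -0.277,  0.   ]))]
timer [(array([428., 214.]), array([ 0.438, -0.266,  0.   ]))]
```

Fit residuals come to about 2 mm. In the reader frame the cassette sits at about (-34, -79) mm, yawed about -0.09. First move: turn the tool so its x lies along reader x, then go above and in front of the cassette.

Call:
{"api": "step_arm", "payload": {"deltas": [{"offset": [0, 0, 0], "roll": 0.16}, {"offset": [0, 0, 0], "roll": 0.16}, {"offset": [0, 0, 0], "roll": 0.149}, {"offset": [2, -5.4, 0], "roll": 0}, {"offset": [2, -5.4, 0], "roll": 0}, {"offset": [2, -5.4, 0], "roll": 0}, {"offset": [2, -5.4, 0], "roll": 0}, {"offset": [2, -5.4, 0], "roll": 0}, {"offset": [2, -5.4, 0], "roll": 0}, {"offset": [2, -5.4, 0], "roll": 0}, {"offset": [2, -5.4, 0], "roll": 0}, {"offset": [1.9, -5.7, 0], "roll": 0}], "fingers": 5}}

```text
t: 2.75
tool_pos: [0.4373, -0.118, 0.219]
orientation: [3.13, -0.26, 0.002]
force: [1.5, -0.7, 0.4]
opening: 0.0498
```

```bash
cat >> h.py <<'E'
from scipy.spatial.transform import Rotation as T
def where():
    v=np.load("reader.npy");s=robot.read_state();M=T.from_rotvec(s["orientation"]).as_matrix()
    c,q=np.cos(v[2]),np.sin(v[2]);R=np.array([[c,-q],[q,c]])
    print("t",s["t"],"reader xy mm",((s["tool_pos"][:2]-v[:2])@R*1e3).round(1),"z",round(s["tool_pos"][2]*1e3,1),"yaw err",round(np.arctan2(M[1,0],M[0,0])-v[2],4),"tilt",M[2].round(3),"F",s["force"].round(2),"open",round(s["opening"],4))
def cas(p):
    v=np.load("reader.npy");c,q=np.cos(v[2]),np.sin(v[2]);R=np.array([[c,-q],[q,c]])
    for r in cams.silhouettes(p,"cassette")[:2]:
        b=cv2.boxPoints(cv2.minAreaRect(np.argwhere(r["mask"])[:,::-1].astype(np.float32)))
        print("cas",round(r["score"],2),[((onz(p,x,.025)[:2]-v[:2])@R*1e3).round(1).tolist() for x in b])
E
python3 -c "
from h import *
where()"
```

```text
t 2.75 reader xy mm [-71.4 -77.2] z 219.0 yaw err -0.0008 tilt [ 0.001  0.    -1.   ] F [ 1.54 -0.66  0.36] open 0.0498
```

Call:
{"api": "step_arm", "payload": {"deltas": [{"offset": [-0.1, 0, 4.5], "roll": 0}, {"offset": [0, 0, 5], "roll": 0}, {"offset": [0, 0, 5], "roll": 0}, {"offset": [0, 0, 3.5], "roll": 0}, {"offset": [0, 0, 1.0], "roll": 0}, {"offset": [0, 0, 0.3], "roll": 0}, {"offset": [0, 0, 0.2], "roll": 0}, {"offset": [0, 0, 0], "roll": 0}]}}

```text
t: 3.75
tool_pos: [0.4366, -0.1199, 0.025]
orientation: [3.13, -0.259, 0.004]
force: [1.0, 0.0, 0.6]
opening: 0.0498
```

```bash
python3 -c "
from h import *
where();p=cams.read_camera('scene');save(p,'s1.png',(230,130,430,260),4)"
```

```text
t 3.75 reader xy mm [-71.7 -79.3] z 25.0 yaw err -0.0006 tilt [ 0.002  0.001 -1.   ] F [1.02 0.01 0.63] open 0.0498
```

View pics/s1.png

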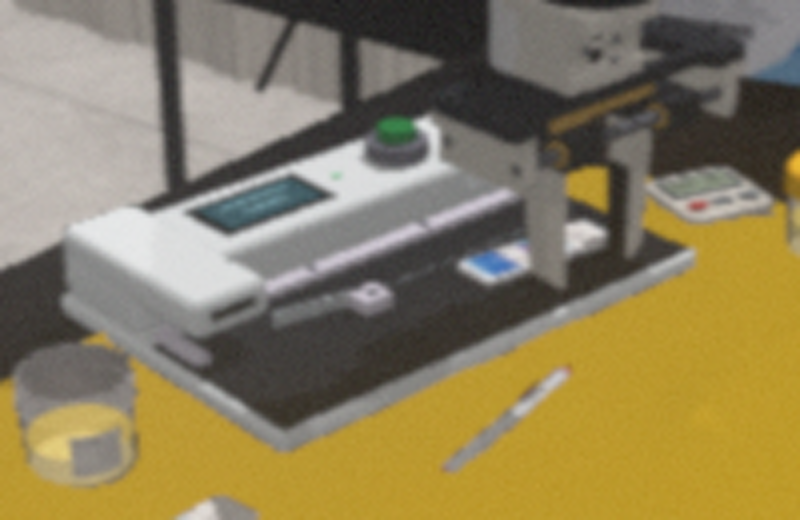

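The picture shows both fingers standing on the deck side just in front of the cassette (crop about 480-600, 250), with nothing touching. Next: lower to z 22 mm and push toward the rail.

Call:
{"api": "step_arm", "payload": {"deltas": [{"offset": [0, 0, 0.3], "roll": 0}, {"offset": [0.6, 0, 0], "roll": 0}, {"offset": [0.6, 0, 0], "roll": 0}, {"offset": [0.6, 0, 0], "roll": 0}, {"offset": [0.6, 0, 0], "roll": 0}, {"offset": [0.6, 0, 0], "roll": 0}, {"offset": [0.6, 0, 0], "roll": 0}, {"offset": [0.6, 0, 0], "roll": 0}, {"offset": [0.6, 0, 0], "roll": 0}, {"offset": [0.5, 0, 0], "roll": 0}, {"offset": [0.4, 0, 0], "roll": 0}, {"offset": [0.2, 0, 0], "roll": 0}]}}

```text
t: 5.3
tool_pos: [0.4939, -0.1292, 0.0206]
orientation: [3.131, -0.259, -0.0]
force: [-0.8, -1.0, -0.4]
opening: 0.0501
```

```bash
python3 -c "
from h import *
where();cas(cams.read_camera('top'))"
```

```text
t 5.3 reader xy mm [-13.6 -79. ] z 20.6 yaw err -0.0005 tilt [-0.  0. -1.] F [-0.8  -0.99 -0.44] open 0.0501
cas 0.91 [[-67.7, 420.4], [-12.3, 342.2], [-35.4, 325.7], [-90.6, 403.8]]
cas 0.91 [[-263.7, 224.8], [-235.2, 224.3], [-238.3, 127.3], [-266.8, 128.1]]
```

Call:
{"api": "step_arm", "payload": {"deltas": [{"offset": [0.15, 0, -0.1], "roll": 0}, {"offset": [0.15, 0, 0], "roll": 0}, {"offset": [0.1, 0, 0], "roll": 0}, {"offset": [0, 0, 0], "roll": 0}]}}

```text
t: 5.9
tool_pos: [0.4966, -0.1296, 0.0214]
orientation: [-3.131, 0.259, 0.004]
force: [-5.5, 2.4, 4.7]
opening: 0.0503
```

Call:
{"api": "step_arm", "payload": {"deltas": [{"offset": [0.1, 0, 0], "roll": 0}, {"offset": [0, 0, 0], "roll": 0}]}}

```text
t: 6.15
tool_pos: [0.4966, -0.1296, 0.0211]
orientation: [-3.13, 0.259, 0.007]
force: [-10.0, 0.9, 6.6]
opening: 0.0499
```

```bash
python3 -c "
from h import *
where()"
```

```text
t 6.15 reader xy mm [-10.9 -78.9] z 21.1 yaw err -0.0006 tilt [-0.004 -0.    -1.   ] F [-9.98  0.95  6.63] open 0.0499
```

Contact with the rail: about 10 N at tool x -10.9 mm, so the true frame is about +2 mm from my fit. Next: back off, rise, close the fingers and move behind the trailing end, then check.

Call:
{"api": "step_arm", "payload": {"deltas": [{"offset": [-0.3, 0, 0], "roll": 0}, {"offset": [-0.8, 0, 0], "roll": 0}, {"offset": [-0.5, 0, -3], "roll": 0}, {"offset": [0, 0, -4], "roll": 0}, {"offset": [0, 3, 0], "roll": 0}, {"offset": [1.6, 4.8, 0], "roll": 0}, {"offset": [2.2, 0, 0], "roll": 0}, {"offset": [0, 0, 0], "roll": 0}], "fingers": 5}}

```text
t: 7.15
tool_pos: [0.508, -0.2111, 0.0918]
orientation: [3.131, -0.26, 0.001]
force: [0.2, -0.2, 0.8]
opening: 0.0495
```

Call:
{"api": "step_arm", "payload": {"deltas": [{"offset": [0, 0, 0], "roll": 0}, {"offset": [0, 0, 0], "roll": 0}], "fingers": 0}}

```text
t: 7.4
tool_pos: [0.5069, -0.2098, 0.0915]
orientation: [-3.131, 0.258, 0.001]
force: [0.0, -0.3, -0.4]
opening: 0.0348
```

```bash
python3 -c "
from h import *
where();p=cams.read_camera('top');cas(p);save(p,'t2.png',(265,110,445,235),4.4)
p=cams.read_camera('scene');save(p,'s2.png',(230,130,430,260),4)
for r in cams.pinpoint(p,'cassette')[:3]:print(r)"
```

```text
t 7.4 reader xy mm [  12.4 -156.4] z 91.5 yaw err 0.0002 tilt [-0.001 -0.    -1.   ] F [ 0.01 -0.27 -0.37] open 0.0348
cas 0.73 [[-268.8, 225.2], [-236.3, 227.0], [-232.8, 128.9], [-265.3, 127.5]]
cas 0.67 [[-3.1, -27.5], [30.2, -28.3], [28.5, -125.8], [-4.8, -124.7]]
{'xy': [192.1, 279.2], 'score': 0.9}
{'xy': [349.1, 184.8], 'score': 0.76}
{'xy': [349.4, 282.7], 'score': 0.74}
```

View pics/s2.png

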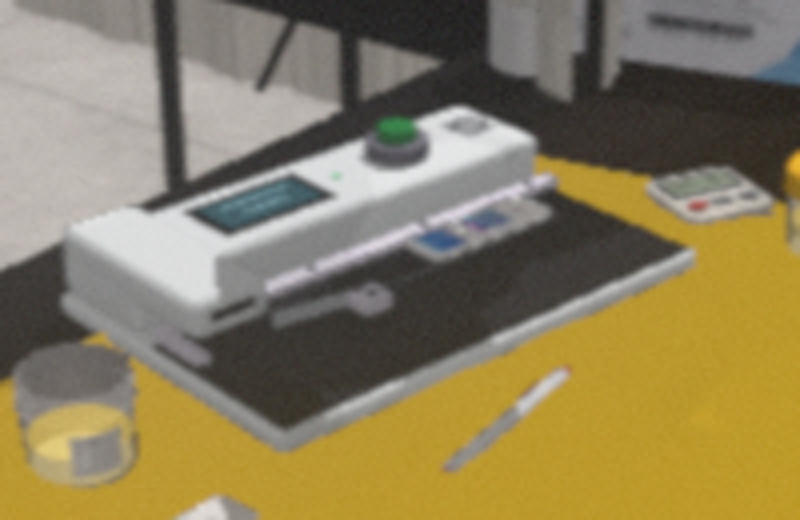

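View pics/t2.png

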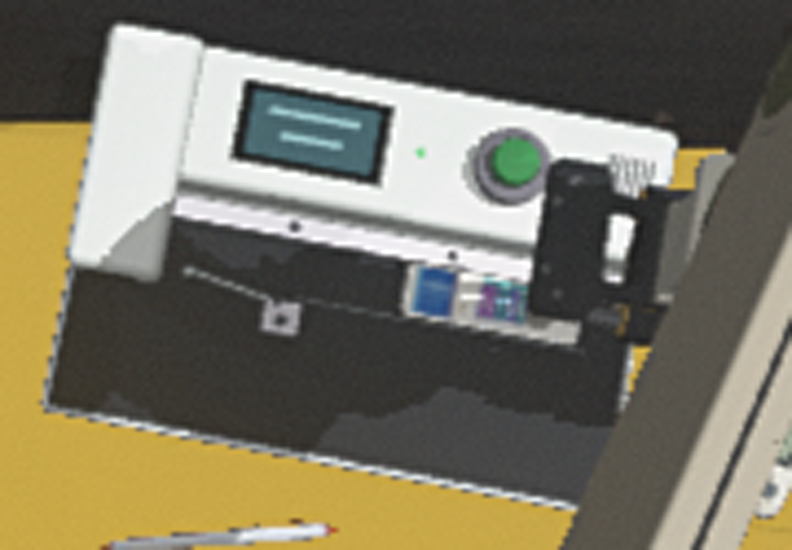

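The pictures show the cassette (top crop 410-580, 265-340) lying parallel and against the rail, blue end leading. The fingers need to finish closing before I descend behind it.

Call:
{"api": "step_arm", "payload": {"deltas": [{"offset": [0, 0.1, 0], "roll": 0}, {"offset": [0, 0, 0], "roll": 0}, {"offset": [0, 0, 0], "roll": 0}, {"offset": [0, 0, 0], "roll": 0}, {"offset": [0, 0, 0], "roll": 0}, {"offset": [0, 0, 3], "roll": 0}, {"offset": [0, 0, 3], "roll": 0}, {"offset": [0, 0, 0.6], "roll": 0}, {"offset": [0, 0, 0.3], "roll": 0}, {"offset": [0, 0, 0], "roll": 0}]}}

```text
t: 8.85
tool_pos: [0.5081, -0.2119, 0.0237]
orientation: [3.13, -0.259, 0.002]
force: [-0.3, 0.7, 0.4]
opening: 0.0008
```

```bash
python3 -c "
from h import *
where()"
```

```text
t 8.85 reader xy mm [  13.9 -158.3] z 23.7 yaw err -0.0005 tilt [ 0.001  0.    -1.   ] F [-0.29  0.69  0.4 ] open 0.0008
```

Call:
{"api": "step_arm", "payload": {"deltas": [{"offset": [0, -0.4, 0.15], "roll": 0}, {"offset": [0, -0.6, 0], "roll": 0}, {"offset": [0, -0.8, 0], "roll": 0}, {"offset": [0, -0.9, 0], "roll": 0}, {"offset": [0, -0.9, 0], "roll": 0}, {"offset": [0, -0.9, 0], "roll": 0}, {"offset": [0, -0.9, 0], "roll": 0}, {"offset": [0, -0.9, 0], "roll": 0}, {"offset": [0, -0.9, 0], "roll": 0}, {"offset": [0, -0.9, 0], "roll": 0}, {"offset": [0, -0.9, 0], "roll": 0}, {"offset": [0, -0.9, 0], "roll": 0}]}}

```text
t: 10.35
tool_pos: [0.5237, -0.1133, 0.0211]
orientation: [-3.131, 0.259, -0.0]
force: [-0.3, -0.2, 0.7]
opening: 0.0005
```

```bash
python3 -c "
from h import *
where()"
```

```text
t 10.35 reader xy mm [ 13.2 -58.4] z 21.1 yaw err -0.0006 tilt [ 0. -0. -1.] F [-0.25 -0.17  0.75] open 0.0005
```

Call:
{"api": "step_arm", "payload": {"deltas": [{"offset": [0, -0.6, -0.05], "roll": 0}, {"offset": [0, -0.6, 0], "roll": 0}, {"offset": [0, -0.6, 0], "roll": 0}, {"offset": [0, -0.6, 0], "roll": 0}, {"offset": [0, -0.6, 0], "roll": 0}, {"offset": [0, -0.6, 0], "roll": 0}, {"offset": [0, -0.6, 0], "roll": 0}, {"offset": [0, -0.6, 0], "roll": 0}, {"offset": [0, -0.6, 0], "roll": 0}, {"offset": [0, -0.6, 0], "roll": 0}, {"offset": [0, -0.6, 0], "roll": 0}, {"offset": [0, -0.4, 0], "roll": 0}]}}

```text
t: 11.85
tool_pos: [0.5352, -0.0444, 0.0216]
orientation: [-3.131, 0.259, -0.0]
force: [1.1, -2.4, 0.2]
opening: 0.0006
```

```bash
python3 -c "
from h import *
where();p=cams.read_camera('scene');save(p,'s3.png',(230,130,430,260),4)"
```

```text
t 11.85 reader xy mm [13.2 11.4] z 21.6 yaw err -0.0003 tilt [ 0. -0. -1.] F [ 1.12 -2.39  0.24] open 0.0006
```

View pics/s3.png

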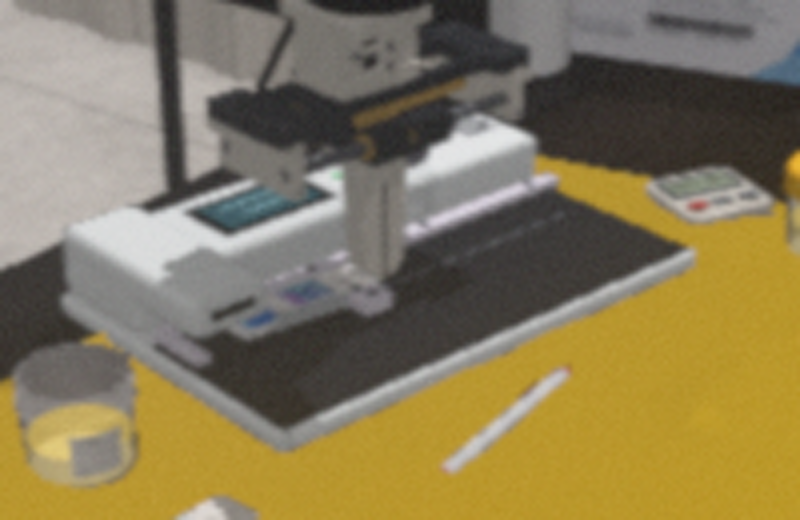

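The blue end is close to the head and looks slightly low in the image, so I check squareness before finishing.

```bash
python3 -c "
from h import *
import cv2
where();v=np.load('reader.npy');c,q=np.cos(v[2]),np.sin(v[2])
W=lambda x,y,z:np.array([v[0]+c*x-q*y,v[1]+q*x+c*y,z])
ims=[]
for n in('top','scene'):
    p=cams.read_camera(n)
    x0,y0=(285,150) if n=='top' else (270,180)
    f=8;a=p['pixels'][y0:y0+45,x0:x0+65,::-1];a=cv2.resize(a,None,fx=f,fy=f,interpolation=cv2.INTER_CUBIC);b=a.copy()
    e=[29,-18+0+0]
    for z,col in((.025,(0,0,255)),):
        pts=[px(p,W(X/1e3-.0015,Y/1e3,z)) for X,Y in((-1.2,29.5),(29.8,29.5),(29.8,129.5),(-1.2,129.5))]
        cv2.polylines(b,[((np.array(pts)-[x0,y0]+.5)*f).astype(np.int32)],True,col,1)
    ims.append(np.vstack([b]))
cv2.imwrite('pics/z3.png',np.vstack(ims)[:720])
im=np.vstack(ims);print(im.shape);cv2.imwrite('pics/z3.png',cv2.resize(im,None,fx=.83,fy=.83))
"
```

```text
t 11.9 reader xy mm [13.2 11.8] z 21.7 yaw err -0.0002 tilt [ 0. -0. -1.] F [-0.    0.18  0.09] open 0.0005
(720, 520, 3)
```

View pics/z3.png

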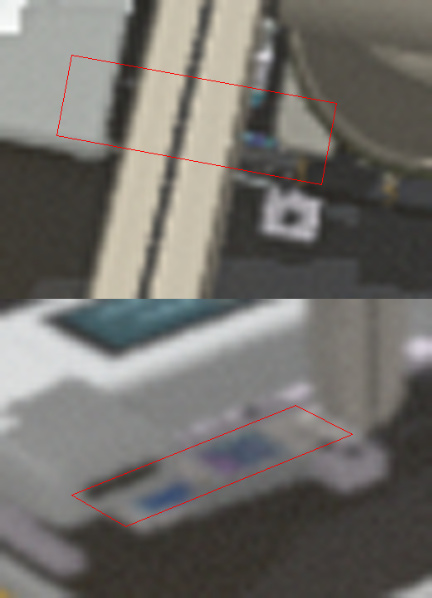

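The expected square outline matches the cassette's front edge and the rail, and the spring stands in front of it. About 15 mm remains.

Call:
{"api": "step_arm", "payload": {"deltas": [{"offset": [0, -0.3, 0], "roll": 0}, {"offset": [0, -0.3, 0], "roll": 0}, {"offset": [0, -0.3, 0], "roll": 0}, {"offset": [0, -0.2, 0], "roll": 0}, {"offset": [0, 0, 0], "roll": 0}]}}

```text
t: 12.62
tool_pos: [0.537, -0.0337, 0.0216]
orientation: [-3.131, 0.259, -0.0]
force: [0.5, -0.0, 0.5]
opening: 0.0005
```

Call:
{"api": "step_arm", "payload": {"deltas": [{"offset": [0, -0.15, 0], "roll": 0}, {"offset": [0, -0.15, 0], "roll": 0}, {"offset": [0, 0, 0], "roll": 0}]}}

```text
t: 13.0
tool_pos: [0.5375, -0.0309, 0.0217]
orientation: [-3.131, 0.259, -0.0]
force: [-0.2, -0.0, 0.4]
opening: 0.0004
```

```bash
python3 -c "
from h import *
where()"
```

```text
t 13.0 reader xy mm [13.2 25.1] z 21.7 yaw err -0.0004 tilt [ 0. -0. -1.] F [-0.21 -0.02  0.36] open 0.0004
```

Call:
{"api": "step_arm", "payload": {"deltas": [{"offset": [0, -0.1, 0], "roll": 0}, {"offset": [0, -0.1, 0], "roll": 0}, {"offset": [0, 0, 0], "roll": 0}]}}

```text
t: 13.38
tool_pos: [0.5378, -0.0289, 0.0216]
orientation: [-3.131, 0.259, 0.0]
force: [-0.5, -0.2, 0.1]
opening: 0.0004
```

Call:
{"api": "step_arm", "payload": {"deltas": [{"offset": [0, -0.1, 0], "roll": 0}, {"offset": [0, 0, 0], "roll": 0}]}}

```text
t: 13.62
tool_pos: [0.5379, -0.028, 0.0216]
orientation: [-3.131, 0.259, -0.0]
force: [0.7, 0.2, 1.4]
opening: 0.0005
```

```bash
python3 -c "
from h import *
where()"
```

```text
t 13.625 reader xy mm [13.2 28.1] z 21.6 yaw err -0.0005 tilt [ 0. -0. -1.] F [0.66 0.19 1.43] open 0.0005
```

Call:
{"api": "step_arm", "payload": {"deltas": [{"offset": [0, -0.1, 0], "roll": 0}, {"offset": [0, 0, 0], "roll": 0}]}}

```text
t: 13.88
tool_pos: [0.5381, -0.027, 0.0216]
orientation: [-3.131, 0.259, 0.0]
force: [0.7, -1.2, -0.0]
opening: 0.0006
```

Call:
{"api": "step_arm", "payload": {"deltas": [{"offset": [0, -0.1, 0], "roll": 0}, {"offset": [0, 0, 0], "roll": 0}]}}

```text
t: 14.12
tool_pos: [0.5383, -0.026, 0.0216]
orientation: [-3.131, 0.259, -0.0]
force: [0.2, -0.8, 0.1]
opening: 0.0005
```

Call:
{"api": "step_arm", "payload": {"deltas": [{"offset": [0, -0.1, 0], "roll": 0}, {"offset": [0, 0, 0], "roll": 0}]}}

```text
t: 14.38
tool_pos: [0.5385, -0.025, 0.0217]
orientation: [-3.131, 0.259, -0.0]
force: [0.6, -1.3, 1.2]
opening: 0.0007
```

```bash
python3 -c "
from h import *
where();p=cams.read_camera('scene');save(p,'s4.png',(270,180,350,230),9)"
```

```text
t 14.375 reader xy mm [13.2 31.1] z 21.7 yaw err -0.0005 tilt [ 0. -0. -1.] F [ 0.59 -1.29  1.18] open 0.0007
```

View pics/s4.png

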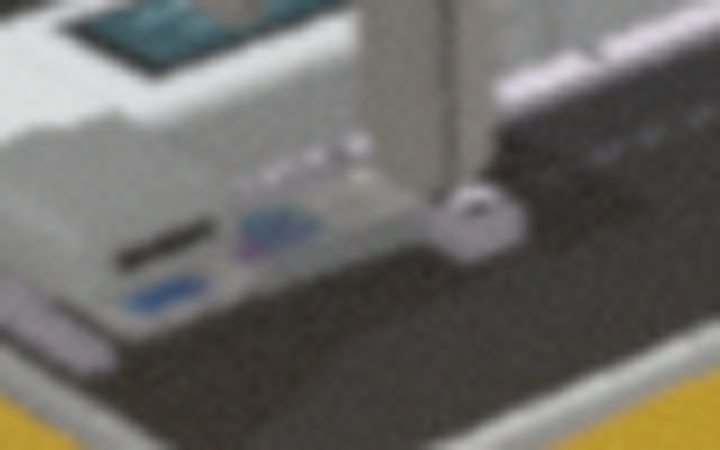

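Picture 9: the leading end (crop about 130,330) is still a few mm from the end stop (about 95,350). Keep creeping until contact.

Call:
{"api": "step_arm", "payload": {"deltas": [{"offset": [0, -0.1, 0], "roll": 0}, {"offset": [0, 0, 0], "roll": 0}]}}

```text
t: 14.68
tool_pos: [0.5386, -0.024, 0.0216]
orientation: [-3.131, 0.259, 0.0]
force: [1.1, -0.9, 0.3]
opening: 0.0004
```

Call:
{"api": "step_arm", "payload": {"deltas": [{"offset": [0, -0.1, 0], "roll": 0}, {"offset": [0, 0, 0], "roll": 0}]}}

```text
t: 14.92
tool_pos: [0.5388, -0.023, 0.0216]
orientation: [-3.131, 0.259, -0.0]
force: [1.1, -1.6, 0.2]
opening: 0.0008
```

Call:
{"api": "step_arm", "payload": {"deltas": [{"offset": [0, -0.1, 0], "roll": 0}, {"offset": [0, 0, 0], "roll": 0}]}}

```text
t: 15.18
tool_pos: [0.5389, -0.022, 0.0217]
orientation: [-3.131, 0.259, -0.0]
force: [0.4, -1.1, 0.7]
opening: 0.0005
```

Call:
{"api": "step_arm", "payload": {"deltas": [{"offset": [0, -0.1, 0], "roll": 0}, {"offset": [0, 0, 0], "roll": 0}]}}

```text
t: 15.42
tool_pos: [0.5391, -0.0211, 0.0216]
orientation: [-3.131, 0.259, 0.0]
force: [0.4, -0.6, 0.7]
opening: 0.0004
```

Call:
{"api": "step_arm", "payload": {"deltas": [{"offset": [0, -0.1, 0], "roll": 0}, {"offset": [0, 0, 0], "roll": 0}]}}

```text
t: 15.68
tool_pos: [0.5392, -0.0201, 0.0216]
orientation: [-3.131, 0.259, 0.0]
force: [1.3, -0.9, -1.1]
opening: 0.0003
```

Call:
{"api": "step_arm", "payload": {"deltas": [{"offset": [0, -0.1, 0], "roll": 0}, {"offset": [0, 0, 0], "roll": 0}]}}

```text
t: 15.92
tool_pos: [0.5394, -0.0191, 0.0216]
orientation: [-3.131, 0.259, -0.0]
force: [0.3, -1.8, 0.2]
opening: 0.0005
```

```bash
python3 -c "
from h import *
where();a=sum(cams.read_camera('scene')['pixels'].astype(float) for _ in range(5))/5
p=dict(pixels=a.astype(np.uint8));save(p,'s5.png',(270,180,340,225),11)"
```

```text
t 15.925 reader xy mm [13.2 37.1] z 21.6 yaw err -0.0005 tilt [ 0. -0. -1.] F [ 0.26 -1.79  0.16] open 0.0005
```

View pics/s5.png

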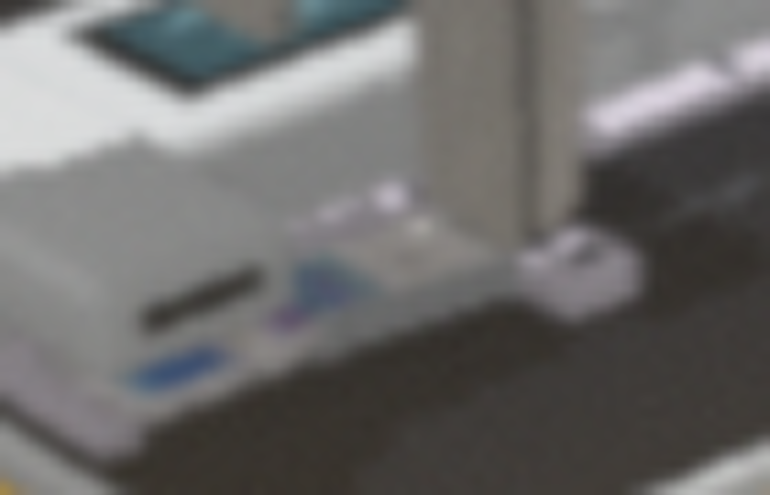

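The leading end (crop about 110-150, 410) is now about at the stop. I continue to firm contact.

Call:
{"api": "step_arm", "payload": {"deltas": [{"offset": [0, -0.1, 0], "roll": 0}, {"offset": [0, 0, 0], "roll": 0}]}}

```text
t: 16.42
tool_pos: [0.5396, -0.0181, 0.0216]
orientation: [3.131, -0.259, -0.0]
force: [-0.6, -1.4, -0.8]
opening: 0.0005
```

Call:
{"api": "step_arm", "payload": {"deltas": [{"offset": [0, -0.1, 0], "roll": 0}, {"offset": [0, 0, 0], "roll": 0}]}}

```text
t: 16.68
tool_pos: [0.5398, -0.0171, 0.0216]
orientation: [-3.131, 0.259, -0.0]
force: [0.5, -0.7, 0.6]
opening: 0.0006
```

Call:
{"api": "step_arm", "payload": {"deltas": [{"offset": [0, -0.1, 0], "roll": 0}, {"offset": [0, 0, 0], "roll": 0}]}}

```text
t: 16.92
tool_pos: [0.5399, -0.0162, 0.0216]
orientation: [3.131, -0.259, 0.0]
force: [0.4, -3.2, 0.2]
opening: 0.0004
```

Call:
{"api": "step_arm", "payload": {"deltas": [{"offset": [0, -0.05, 0], "roll": 0}, {"offset": [0, 0, 0], "roll": 0}]}}

```text
t: 17.18
tool_pos: [0.54, -0.016, 0.0217]
orientation: [3.13, -0.259, 0.0]
force: [-0.4, -4.3, 0.6]
opening: 0.0007
```

Call:
{"api": "step_arm", "payload": {"deltas": [{"offset": [0, -0.1, 0], "roll": 0}, {"offset": [0, 0, 0], "roll": 0}]}}

```text
t: 17.42
tool_pos: [0.5401, -0.0157, 0.0217]
orientation: [3.129, -0.259, -0.0]
force: [-0.8, -7.4, 1.3]
opening: 0.0002
```

The cassette is home: motion has stopped and the force is climbing to 7.4 N. Next: back off, rise and go above the button.

Call:
{"api": "step_arm", "payload": {"deltas": [{"offset": [0, 0, 0], "roll": 0}, {"offset": [0, 0.4, 0], "roll": 0}, {"offset": [0, 1.1, 0], "roll": 0}, {"offset": [0, 0.5, -4], "roll": 0}, {"offset": [0, 0, -5], "roll": 0}, {"offset": [2, 3, 0], "roll": 0}, {"offset": [2.5, 3, 0], "roll": 0}, {"offset": [2.4, 3.1, 0], "roll": 0}, {"offset": [0, 0, 0], "roll": 0}]}}

```text
t: 18.55
tool_pos: [0.5904, -0.1382, 0.1114]
orientation: [3.13, -0.263, 0.0]
force: [0.3, 0.3, -0.4]
opening: 0.0004
```

```bash
python3 -c "
from h import *
where();ims=[]
for n,(x,y) in(('scene',(265,150)),('top',(270,130))):
    p=cams.read_camera(n);ims.append(cv2.resize(p['pixels'][y:y+75,x:x+100,::-1],None,fx=5,fy=5,interpolation=cv2.INTER_CUBIC))
cv2.imwrite('pics/m6.png',cv2.resize(np.vstack(ims),None,fx=.8,fy=.8))
for r in cams.pinpoint(p,'start_top')[:2]: print(r)
"
```

```text
t 18.55 reader xy mm [ 83. -72.] z 111.4 yaw err -0.0032 tilt [ 0.  0. -1.] F [ 0.31  0.29 -0.42] open 0.0004
```

View pics/m6.png

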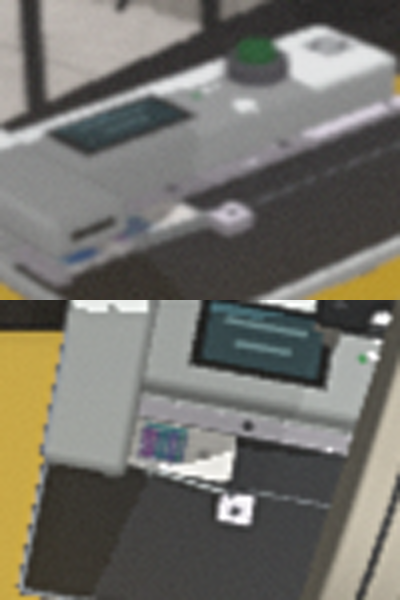

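The last picture (number 11) shows the cassette square in the corner with its trailing end at top crop (235,465), the spring alongside it, and the button free. I check the numbers, then press.

```bash
python3 -c "
from h import *
v=np.load('reader.npy');c,q=np.cos(v[2]),np.sin(v[2]);R=np.array([[c,-q],[q,c]])
p=cams.read_camera('top');s=cams.read_camera('scene')
for u in((331,167.7),(327.5,175.2)):print(((onz(p,np.array(u)-0,.025)[:2]-v[:2])@R*1e3).round(1))
for r in cams.silhouettes(s,'start_top')[:2]:print(r['score'],r['xy'])
o1,d1=ray(p,(381.4,148.7));o2,d2=ray(s,(329,161.5))
k=np.linalg.lstsq(np.c_[d1,-d2],o2-o1,rcond=None)[0];print(o1+k[0]*d1,o2+k[1]*d2)"
```

```text
[19.9 38.4]
[-0.1 43.6]
0.64 [330.1, 165.1]
[ 0.58558121 -0.13553792  0.06841489] [ 0.59056601 -0.13167939  0.06893252]
```

Call:
{"api": "step_arm", "payload": {"deltas": [{"offset": [-0.1, 0, 1.5], "roll": 0}, {"offset": [0, 0, 1.0], "roll": 0}, {"offset": [0, 0, 0.5], "roll": 0}, {"offset": [0, 0, 0], "roll": 0}]}}

```text
t: 19.35
tool_pos: [0.5884, -0.1352, 0.0807]
orientation: [-3.131, 0.259, 0.002]
force: [-0.0, 0.1, 0.6]
opening: 0.0004
```

Call:
{"api": "step_arm", "payload": {"deltas": [{"offset": [0, 0, 0.5], "roll": 0}, {"offset": [0, 0, 0.4], "roll": 0}, {"offset": [0, 0, 0.3], "roll": 0}, {"offset": [0, 0, 0], "roll": 0}]}}

```text
t: 19.85
tool_pos: [0.5892, -0.1355, 0.0699]
orientation: [3.131, -0.259, 0.001]
force: [0.4, -0.0, 3.0]
opening: 0.0006
```

Call:
{"api": "step_arm", "payload": {"deltas": [{"offset": [0, 0, 0.2], "roll": 0}, {"offset": [0, 0, 0.2], "roll": 0}, {"offset": [0, 0, 0], "roll": 0}]}}

```text
t: 20.23
tool_pos: [0.5894, -0.1356, 0.0681]
orientation: [3.131, -0.259, 0.002]
force: [-9.8, 2.6, 19.2]
opening: 0.0003
```

Contact near z 70 mm and stiff at 68 mm. I back up in small steps to confirm the 5 mm spring travel from the force profile.

Call:
{"api": "step_arm", "payload": {"deltas": [{"offset": [0, 0, -0.3], "roll": 0}, {"offset": [0, 0, 0], "roll": 0}]}}

```text
t: 20.48
tool_pos: [0.5893, -0.1355, 0.0691]
orientation: [3.131, -0.259, 0.001]
force: [-0.6, -0.4, 3.9]
opening: 0.0005
```

Call:
{"api": "step_arm", "payload": {"deltas": [{"offset": [0, 0, -0.2], "roll": 0}, {"offset": [0, 0, 0], "roll": 0}]}}

```text
t: 20.72
tool_pos: [0.5892, -0.1355, 0.0707]
orientation: [3.131, -0.259, 0.001]
force: [0.9, -1.1, 3.2]
opening: 0.0003
```

Call:
{"api": "step_arm", "payload": {"deltas": [{"offset": [0, 0, -0.2], "roll": 0}, {"offset": [0, 0, 0], "roll": 0}]}}

```text
t: 20.98
tool_pos: [0.589, -0.1354, 0.0726]
orientation: [-3.131, 0.259, -0.0]
force: [1.6, -0.2, 2.0]
opening: 0.0008
```

Call:
{"api": "step_arm", "payload": {"deltas": [{"offset": [0, 0, -0.3], "roll": 0}, {"offset": [0, 0, 0], "roll": 0}]}}

```text
t: 21.22
tool_pos: [0.5885, -0.1352, 0.0754]
orientation: [-3.131, 0.259, 0.002]
force: [-0.4, -0.8, 0.1]
opening: 0.0008
```

The profile 19 / 3.9 / 3.2 / 2.0 / 0 N fits the button spring, and the 19 N at z 68 mm is its bottom stop. So it was fully pressed and is now released. Next: rise clear and make a final check.

Call:
{"api": "step_arm", "payload": {"deltas": [{"offset": [0, 0, -2], "roll": 0}, {"offset": [0, 0, -5], "roll": 0}, {"offset": [0, 0, -5], "roll": 0}, {"offset": [0, 5, 0], "roll": 0}, {"offset": [0, 6, 0], "roll": 0}, {"offset": [0, 6, 0], "roll": 0}, {"offset": [0, 4, 0], "roll": 0}, {"offset": [0, 0, 0], "roll": 0}]}}

```text
t: 22.22
tool_pos: [0.5534, -0.3456, 0.1968]
orientation: [3.129, -0.265, 0.001]
force: [-0.6, 0.2, 0.1]
opening: 0.0004
```

```bash
python3 -c "
from h import *
where();ims=[]
for n,(x,y) in(('scene',(265,150)),('top',(270,130))):
    p=cams.read_camera(n);ims.append(cv2.resize(p['pixels'][y:y+72,x:x+130,::-1],None,fx=6,fy=6,interpolation=cv2.INTER_CUBIC))
cv2.imwrite('pics/m7.png',cv2.resize(np.vstack(ims),None,fx=.68,fy=.68))"
```

```text
t 22.225 reader xy mm [  80.5 -282.8] z 196.8 yaw err -0.0045 tilt [ 0.001  0.001 -1.   ] F [-0.61  0.17  0.13] open 0.0004
```

View pics/m7.png

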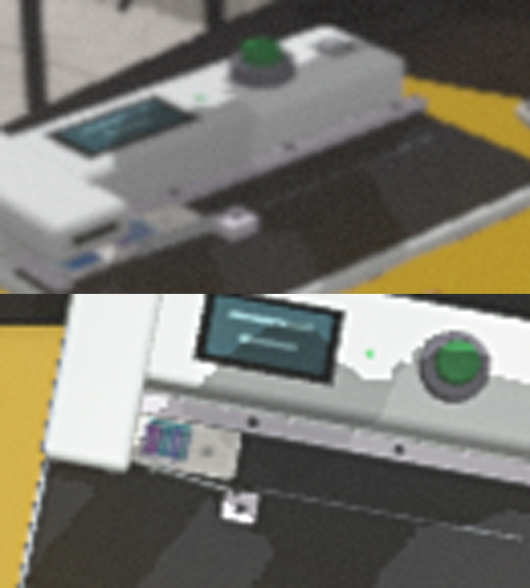

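The cassette is seated square in the corner (top crop 140-240, 415-480), the spring lies against it, the button is up, and the robot is clear.

```bash
python3 -c "
from plant import robot
print(robot.close_job())"
```

```text
the job is handed in; nothing more can be done
None
```

The job is done and handed in after about 22 s of robot time; `close_job` gave no verdict.

**Squaring:** I pushed the cassette with two open fingertips until it met the rail at about 10 N, still about 170 mm short of home. The picture after this showed it parallel to the rail and against it.

**Pocket:** I slid it along the rail with closed fingers, past the spring, until it stopped at the end stop and the force rose to 7.4 N.

**Start button:** I pressed it to its bottom stop at z 68 mm (19 N). On release the force fell 3.9, 3.2, 2.0, 0 N over roughly 5 mm, which fits the button's spring.

**Last checks:**
- The final pictures show the cassette square in the corner, the spring against it, the button up and the arm clear. The other objects in view looked unmoved.
- The two trailing-end corners I picked by eye in the top image gave y = 38.4 and 43.6 mm, against 44.5 mm expected. They disagree because they were rough picks, and my reader fit was also a few mm off. I trusted the hard contact at the stop instead.
- The spring angle, the button travel and the positions of the other objects were not measured.

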